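Set a jumbo pencil in the desk sharpener and hold it for the jaws

TASK

Fix the crank sharpener to the desk by pressing its side lever down until it snaps over and stays down by itself. Then take the thick pencil from the wooden pen stand, pass it point first through the hole in the sharpener's front plate and on into the hole in the body behind it, until the point stops against the cutter, without ramming it hard. Finish while still gripping the pencil there, so that I can close the jaws on it; leave the other things on the desk where they are.

Things in the scene. Friction and masses are not known exactly. Their poses are not given: they have to be found in the camera images.
- sharpener: Crank pencil sharpener, fixed, upright. Origin: on the desk under its middle; x (level) is the pencil's way in, from front plate towards crank; y its left, z up. In mm: black base x -48..64, y -44..44, z 0..32; red body with front face at x -30, back at x 52, y -42..42, up to z 128; front plate x -80..-70 (see guide_mouth); crank behind, to x 115, z 16..90.
- guide_mouth (a point): Centre of the 13 mm round hole, right through the front plate, on its outer face (sharpener x -80, y 0, z 78 mm; axes as the sharpener's, x points in). Plate: aluminium, upright, 10 mm thick, 62 wide, z 46..110 mm, two jaw tabs on top to z 119. Behind it a 40 mm open gap between two 6 mm guide rods (y +-23, z 78), then throat_mouth.
- throat_mouth (a point): Centre of the mouth of the second hole, in the red body's front face (sharpener x -30, y 0, z 78 mm; axes as the sharpener's, x points in). 13 mm in diameter, in line with the plate's hole, 28 mm deep, ended by the hard flat cutter. Both mouths have a 2 mm chamfer.
- lever (a joint): Angle of the vacuum lever (rad): 0 = raised, 0.5 rad above level; 0.50 = fully down, level. Takes about 5 N at its pad; beyond 0.40 it snaps over by itself to 0.50 and stays; short of that it springs up again. Steel, hinged at sharpener x 8, y -38, z 20 mm about an axis along sharpener x; reaches 110 mm out to the right (-y).
- lever_pad (a point): Middle of the upper face of the lever's black end pad, 28 mm wide (along sharpener x), 30 mm long, 95 mm from the pivot. In mm of the sharpener's frame: raised at x 8, y -123, z 69; fully down at x 8, y -133, z 24. A straight push down at y about -126 stays on the pad all the way.
- pencil: Thick round pencil of plain wood, diameter 10 mm, length 175 mm, about 14 g, loose. Origin: on its axis at mid-length; x runs along it to the point; the last 26 mm taper to a blunt 3 mm end. It lies level in the pen stand's two notches, axis 38 mm above the desk, 120 mm of it free between the uprights.
- pencil_tip (a point): End of the pencil's point, 87.5 mm from its middle along its x axis.
- pen_stand: Dark wooden pen stand, loose, 0.3 kg: slab 160 x 70 x 8 mm with two uprights 12 mm thick, 56 mm wide, 41 mm high, at its x = +-66 mm, each with a notch 12 mm wide and 8 mm deep. Origin: centre of its underside; x along the pencil.
- tiffin: Closed round stainless steel tiffin, 117 mm in diameter, 70 mm high plus wire bail to 83 mm, two side clips; loose bystander. Origin: centre of its underside.
- compass_case: Flat grey aluminium compass case, 70 x 168 x 18 mm, loose bystander. Origin: centre of its underside.
- stapler: Orange plastic desk stapler, 36 x 132 mm, 57 mm high, loose bystander. Origin: centre of its underside.
Mind the look-alikes: they are no part of the job. Leave any yellow look-alike of the sharpener alone.

How it is judged:
By the outcome, as a careful person would: the job done as asked, in the order asked, and still so for the second after the job is handed in, while the arm keeps its last pose, push and grip.
It also fails if it takes over 61 s, if anything falls off the work surface, if the arm or the gripper's body presses on something with over 40 N, if the wrist force passes 120 N, or if a joint passes its speed limit or range.

ROBOT

A 6-joint arm with a two-finger parallel gripper is mounted at the origin on the work surface. World frame = base frame: x ahead of the robot, y to its left, z up, the work surface at z = 0. Lengths are in m, angles in rad, forces in N, time in s.
With the tool pointing down it reaches from about 0.425 to 0.95 m from the base axis. Payload 3.5 kg.
Tool frame: the origin (TCP) lies on the centre line of the jaws, within the pads' length; the fingertips stand 14 mm ahead of it and the grasp point (between the pads) lies 5 mm behind it (tips_ahead is the distance from the TCP to the fingertips, in m); y points along the fingers, z is the direction in which the jaws open and shut, and the axes are right-handed (so a half turn about y gives the same grasp; the last joint's range is limited). The gripper opens to 85 mm and grips with 20 to 120 N. Pads are 22 mm wide; open, the fingers measure 114 mm over their backs; the gripper's body (76 mm by 85 mm) begins 54 mm behind the grasp point. The pads swing forward as they close: fully open they stand 13 mm farther back than shut.
Start: joints at [-1.343, 0.286, 1.577, -0, 1.279, -0.15], TCP at [0.249, -0.627, 0.245] pointing down, gripper open.
Joint ranges: [-2.77, 2.77], [-0.9, 2.22], [0.21, 2.48], [-1.53, 4.67], [0.24, 2.81], [-2.84, 2.84]. Speed limits (rad/s): [2.79, 2.79, 3.14, 3.14, 3.14, 3.14].

INTERFACE

Orientations are given as a unit quaternion [x, y, z, w].
In Python, from plant import get_state, read_camera, sign_off, tips_ahead gives the robot as it stands.
- The arm moves only by the tool send_rows, never from a script. Its argument "plan" is a list of rows, each a list of 2 entries, a list of its own where there are three numbers: the shift along the tool's x, y, z in units of 12 cm (1.0 is 12 cm), then the turn, a rotation vector about the tool's x, y, z in units of 360 degrees (1.0 is 360 degrees). In form: [[[tx, ty, tz], [rx, ry, rz]], ...]. A call has 1 to 12 rows; each row shifts and turns the commanded pose from where the row before left it, along the tool's axes as they then stand; what a row does not reach is not made up. A row lasts 1/10 s, in which the tool goes at most 50 mm and 8.59 degrees, less where a joint would pass 70% of its speed; a pose out of reach is approached as far as the arm can. A call with a number of a shift or a turn outside -1 to 1 is refused whole. A call with a gripper value outside its range is refused whole. "gripper" is the closure, from 0 (fully open) to 1 (shut), set as the call begins (left out, the last holds). The fingers move at their own pace and stop on an object; "grip_force" is the grip in N (left out, the last holds). Time passes only in rows, so rows that do not move let the fingers close. It gives the time, the measured TCP pose, the force and the opening at its end, in the units of the state.
- get_state(): the state, without advancing time (a new reading comes with each control period).
- read_camera(name): name is "side" or "top" or "wrist"; returns a dict with "img" (400x640x3 uint8, blue, green, red), "fx", "fy", "cx", "cy" (pixels), "D" ([k1, k2, p1, p2, k3] as OpenCV has them; the pictures are not rectified), "world_from_camera" (4x4, takes a point from camera to world coordinates); the wrist camera has in their place "mount" (4x4, takes a point from camera to tool coordinates, whose origin is the TCP and whose axes are the tool frame's). Camera axes: x right, y down, z forward; pixel columns grow to the right and rows downward; lengths in m; the calibration is good to about 2 mm. A picture is of the moment at which its call begins: read the wrist's pose just before it. There is no depth.
- sign_off(): hands the job in, once; it reports no verdict.
The state is a dict: "time": time; "qpos": joint angles; "dq": joint speeds; "joint_efforts": joint torques, N m; "eef_pos": TCP position; "tcp_rot": TCP orientation; "contact_force": force on the tool from outside, world axes, zero at the start; "wrist_torque": the same for the moment, N m; "opening": opening from 0.0 (shut) to 1.0 (fully open).
Only numpy, scipy, OpenCV 4.12 (cv2) and the standard library are available. Lean on these libraries where they do the work, as an engineer would, in place of code of your own. Each camera call takes 0.05 s, during which the arm holds its last target. There are 200 camera calls.

## Working session

There is one attempt and no reset: what is moved stays moved. The work goes in short steps, Python scripts to look and compute and a tool call to move; the robot and the scene stay as the last step left them, time stands still between calls to the robot, and variables do not carry over. Pictures are saved under pics/ and viewed, about 8 in all and at most 12, crops included, and the job is handed in when it is done.

Besides the shell and the picture viewer there is one more tool, called by a JSON object that holds its "fn" and its "kwargs". send_rows: Moves the arm, as the interface text tells. Its arguments: {"type":"object","properties":{"plan":{"type":"array"},"gripper":{"type":"number"},"grip_force":{"type":"number"}},"required":["plan"]}

```bash
mkdir -p pics; ls; python3 - <<'E'
from plant import *
import cv2,numpy as np
print(get_state(), tips_ahead)
for n in ["side","top","wrist"]:
    c=read_camera(n); cv2.imwrite(f"pics/{n}0.png",c["img"])
    print(n,{k:(np.round(v,4).tolist() if k!='img' else 0) for k,v in c.items()})
E
```

```text
pics
{'time': 0.0, 'qpos': array([-1.34297308e+00,  2.87229847e-01,  1.57818540e+00,  7.77903396e-06,
        1.27859547e+00, -1.49978384e-01]), 'dq': array([ 0.00090701, -0.00010739, -0.00028903, -0.00143573, -0.00093034,
       -0.00044854]), 'joint_efforts': array([-1.45783659e-03, -4.05985272e+01, -2.92626339e+01, -1.65835149e-04,
        5.84127454e-03, -4.54217357e-06]), 'eef_pos': array([ 0.24889231, -0.62676348,  0.24389979]), 'tcp_rot': array([-0.13280983,  0.69538224, -0.69367349,  0.13274856]), 'contact_force': array([ 0.32697631, -0.14755305,  0.24219433]), 'wrist_torque': array([ 0.05721204, -0.02782876, -0.03813377]), 'opening': 0.9981973682927859} 0.014
side {'img': 0, 'fx': 436.6271, 'fy': 436.6271, 'cx': 321.0939, 'cy': 198.7458, 'D': [-0.0755, 0.0, 0.0, 0.0, 0.0], 'world_from_camera': [[0.985, -0.1129, 0.1306, 0.2676], [-0.1725, -0.6182, 0.7668, -1.232], [-0.0058, -0.7779, -0.6284, 1.0539], [0.0, 0.0, 0.0, 1.0]]}
top {'img': 0, 'fx': 517.3916, 'fy': 517.3916, 'cx': 320.1191, 'cy': 200.3213, 'D': [-0.067, 0.0, 0.0, 0.0, 0.0], 'world_from_camera': [[0.0053, -0.9926, 0.1212, 0.296], [-1.0, -0.0051, 0.0017, -0.0398], [-0.0011, -0.1212, -0.9926, 1.4812], [0.0, 0.0, 0.0, 1.0]]}
wrist {'img': 0, 'fx': 346.5205, 'fy': 346.5205, 'cx': 319.1745, 'cy': 198.1852, 'D': [-0.016, 0.0, 0.0, 0.0, 0.0], 'mount': [[0.0003, 0.9488, 0.3158, -0.0814], [-0.0014, -0.3158, 0.9488, -0.1279], [1.0, -0.0007, 0.0012, 0.0004], [0.0, 0.0, 0.0, 1.0]]}
```

View pics/top0.png

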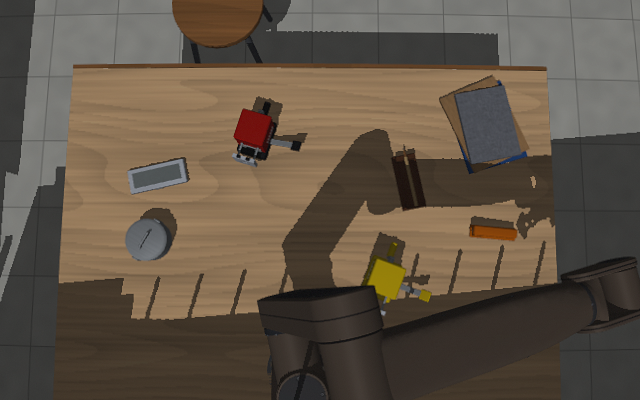

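View pics/side0.png

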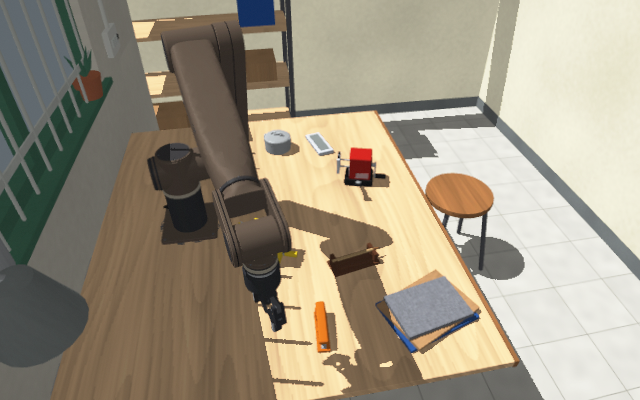

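The top view shows the red sharpener near (255,130) with its lever at about (295,145), pointing right. Its front plate is near (245,158), and the stand with the pencil is near (408,180). The yellow decoy is at (388,280). Next, enlarged crops.

```bash
cat > h.py <<'E'
import cv2,numpy as np
from plant import *
from scipy.spatial.transform import Rotation as R
def ray(c,uv,T=None):
    T=c["world_from_camera"] if T is None else T
    K=np.array([[c["fx"],0,c["cx"]],[0,c["fy"],c["cy"]],[0,0,1]])
    p=cv2.undistortPoints(np.array([[uv]],float),K,np.array(c["D"]))[0,0]
    T=np.array(T); d=T[:3,:3]@[p[0],p[1],1]; return T[:3,3],d
def onz(c,uv,z,T=None):
    o,d=ray(c,uv,T); return o+d*(z-o[2])/d[2]
def proj(c,P,T=None):
    T=np.array(c["world_from_camera"] if T is None else T); Ti=np.linalg.inv(T)
    K=np.array([[c["fx"],0,c["cx"]],[0,c["fy"],c["cy"]],[0,0,1]])
    P=np.atleast_2d(P); r,_=cv2.Rodrigues(Ti[:3,:3])
    return cv2.projectPoints(P.astype(float),r,Ti[:3,3],K,np.array(c["D"]))[0][:,0]
def tcpT(s):
    T=np.eye(4);T[:3,:3]=R.from_quat(s["tcp_rot"]).as_matrix();T[:3,3]=s["eef_pos"];return T
E
python3 - <<'E'
from h import *
t=cv2.imread("pics/top0.png");s=cv2.imread("pics/side0.png")
def crop(i,x,y,w,h,k): return cv2.resize(i[y:y+h,x:x+w],None,fx=k,fy=k,interpolation=cv2.INTER_CUBIC)
a=crop(t,225,90,80,60+20,5);b=crop(t,380,140,60,80,5)
c=crop(s,325,140,80,60,5);d=crop(s,320,235,80,60,5)
d=d[:,:300]
im=np.zeros((700,800,3),np.uint8)
im=np.vstack([np.hstack([a,b]),np.hstack([c,d])])
im=cv2.resize(im,None,fx=.8,fy=.8,interpolation=cv2.INTER_AREA)
print(im.shape)
cv2.imwrite("pics/crop.png",im)
E
```

```text
(560, 560, 3)
```

View pics/crop.png

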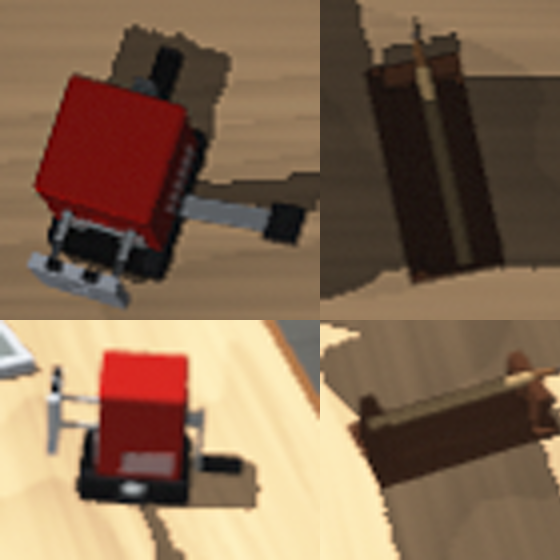

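```bash
python3 - <<'E'
from h import *
t=read_camera("top"); s=read_camera("side")
f=lambda x,y:(225+x/4,90+y/4)
red=[onz(t,f(*p),.128) for p in [(72,76),(188,105),(150,222),(38,188)]]
red=np.array(red);print("red top",red.round(4).tolist(), np.linalg.norm(np.diff(red,axis=0),axis=1))
print("pad",onz(t,f(284,223),.065))
g=lambda x,y:(380+(x-320)/4,140+y/4)
a,b=[onz(t,g(*p),.038) for p in [(417,18),(465,262)]]
print("pencil",a,b,np.linalg.norm(a-b),np.degrees(np.arctan2((a-b)[1],(a-b)[0])))
print("plate top z119", onz(t,f(30,258),.11),onz(t,f(128,300),.11))
# side: pencil
fs=lambda x,y:(320+(x-320)/4,235+(y-320)/4)
print(onz(s,fs(372,422),.04),proj(s,[a,b]),proj(t,[[0.74,0.12,0.078]]))
S=get_state();print(tcpT(S).round(3))
E
```

```text
red top [[0.7089, 0.1723, 0.128], [0.6888, 0.0934, 0.128], [0.6081, 0.1174, 0.128], [0.6312, 0.1932, 0.128]] [0.08141043 0.0841793  0.07921213]
pad [0.62231952 0.03092174 0.065     ]
pencil [ 0.63400546 -0.27658839  0.038     ] [ 0.45896215 -0.30774427  0.038     ] 0.17779440501688448 10.092359821649866
plate top z119 [0.58715408 0.20037536 0.11      ] [0.55851466 0.13328321 0.11      ]
[ 0.46186913 -0.30620319  0.04      ] [[383.08053684 247.31787815]
 [332.18069551 261.41253718]] [[264.54449386 103.56740005]]
[[-0.929 -0.     0.369  0.249]
 [-0.369  0.001 -0.929 -0.627]
 [-0.    -1.    -0.001  0.245]
 [ 0.     0.     0.     1.   ]]
```

```bash
cat >> h.py <<'E'
def down(yaw):
    # tool -x along heading yaw (deg), tool y down
    a=np.radians(yaw);x=-np.array([np.cos(a),np.sin(a),0]);y=np.array([0,0,-1.]);return np.stack([x,y,np.cross(x,y)],1)
def delta(p,yaw=None,T=None):
    T=tcpT(get_state()) if T is None else T
    d=T[:3,:3].T@(np.array(p)-T[:3,3])/.12
    r=R.from_matrix(T[:3,:3].T@down(yaw)).as_rotvec()/(2*np.pi) if yaw is not None else None
    print("shift units",d.round(4),"rows>=",np.linalg.norm(d)/.4167,"turn",None if r is None else (r.round(4),np.linalg.norm(r)/.02386))
E
python3 -c "
from h import *
delta([.6214,.0236,.2],-15.8)"
```

```text
shift units [-4.8852  0.3774 -3.8944] rows>= 15.020165978483053 turn (array([0.0002, 0.104 , 0.    ]), np.float64(4.359878015791974))
```

{"fn": "send_rows", "kwargs": {"plan": [[[-0.271,0.021,-0.216],[0,0,0]],[[-0.271,0.021,-0.216],[0,0,0]],[[-0.271,0.021,-0.216],[0,0,0]],[[-0.271,0.021,-0.216],[0,0,0]],[[-0.271,0.021,-0.216],[0,0,0]],[[-0.271,0.021,-0.216],[0,0,0]],[[-0.271,0.021,-0.216],[0,0,0]],[[-0.271,0.021,-0.216],[0,0,0]],[[-0.271,0.021,-0.216],[0,0,0]],[[-0.271,0.021,-0.216],[0,0,0]],[[-0.271,0.021,-0.216],[0,0,0]],[[-0.271,0.021,-0.216],[0,0,0]]], "gripper": 1, "grip_force": 40}}

```text
time: 1.45
eef_pos: [0.4976, -0.1927, 0.2151]
tcp_rot: [0.133, -0.694, 0.695, -0.133]
contact_force: [0.4, -0.7, -0.5]
opening: 0.001
```

{"fn": "send_rows", "kwargs": {"plan": [[[-0.271,0.021,-0.216],[0,0,0]],[[-0.271,0.021,-0.216],[0,0,0]],[[-0.271,0.021,-0.216],[0,0,0]],[[-0.271,0.021,-0.216],[0,0,0]],[[-0.271,0.021,-0.216],[0,0,0]],[[-0.271,0.021,-0.216],[0,0,0]],[[0,0,0],[0,0.0208,0]],[[0,0,0],[0,0.0208,0]],[[0,0,0],[0,0.0208,0]],[[0,0,0],[0,0.0208,0]],[[0,0,0],[0,0.0208,0]],[[0,0,0],[0,0,0]]]}}

```text
time: 2.65
eef_pos: [0.6209, 0.0223, 0.1998]
tcp_rot: [-0.097, -0.7, 0.7, 0.097]
contact_force: [-0.5, 0.2, -0.3]
opening: -0.001
```

```bash
cat > shot.py <<'E'
from h import *
import sys,pickle
s=get_state();c=read_camera("wrist");c["T"]=tcpT(s)@np.array(c["mount"]);pickle.dump(c,open(sys.argv[1]+".pkl","wb"))
cv2.imwrite(f"pics/{sys.argv[1]}.png",c["img"]);print(s["time"],s["eef_pos"],s["contact_force"],s["opening"])
E
python3 shot.py w1; python3 -c "
from h import *
delta([.6214,.0236,.2],-15.8)"
```

```text
2.65 [0.62090352 0.02226889 0.19982951] [-0.50469024  0.24433589 -0.27450013] -0.0012598505964565977
shift units [-0.001  -0.0013 -0.0119] rows>= 0.028757802621499944 turn (array([-0.    ,  0.0004,  0.    ]), np.float64(0.018533669001688083))
```

View pics/w1.png

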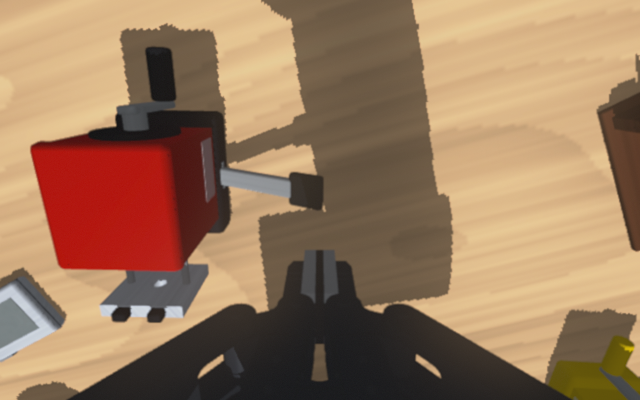

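The wrist view shows the red top face at about (33–181, 137–270). The plate's light top strip runs about (100–185, 304–318), and the lever pad's centre is near (306,191). I'll get accurate corners from colour masks.

```bash
python3 - <<'E'
from h import *
import pickle
c=pickle.load(open("w1.pkl","rb"));im=c["img"].astype(int);T=c["T"]
b,g,r=im[...,0],im[...,1],im[...,2]
for y in (180,220,250): print(y,[(x,r[y,x]) for x in range(150,216,4)])
m=((r>150)&(g<60)&(b<60)).astype(np.uint8)
cs,_=cv2.findContours(m,0,2);k=max(cs,key=cv2.contourArea);print(cv2.contourArea(k),cv2.approxPolyDP(k,6,True)[:,0].tolist())
print("plate");
for x in (110,140,170,180):print(x,[(y,int(im[y,x].mean())) for y in range(290,326,2)])
y0=310;print([(x,int(im[y0,x].mean())) for x in list(range(92,112,2))+list(range(174,194,2))])
cv2.imwrite("pics/z.png",cv2.resize(c["img"][120:330,20:230],None,fx=2.8,fy=2.8,interpolation=cv2.INTER_CUBIC))
E
```

```text
180 [(150, np.int64(180)), (154, np.int64(180)), (158, np.int64(180)), (162, np.int64(177)), (166, np.int64(159)), (170, np.int64(136)), (174, np.int64(93)), (178, np.int64(78)), (182, np.int64(78)), (186, np.int64(77)), (190, np.int64(78)), (194, np.int64(79)), (198, np.int64(78)), (202, np.int64(78)), (206, np.int64(99)), (210, np.int64(90)), (214, np.int64(83))]
220 [(150, np.int64(182)), (154, np.int64(181)), (158, np.int64(181)), (162, np.int64(181)), (166, np.int64(181)), (170, np.int64(165)), (174, np.int64(144)), (178, np.int64(104)), (182, np.int64(79)), (186, np.int64(80)), (190, np.int64(80)), (194, np.int64(80)), (198, np.int64(81)), (202, np.int64(81)), (206, np.int64(82)), (210, np.int64(83)), (214, np.int64(82))]
250 [(150, np.int64(183)), (154, np.int64(182)), (158, np.int64(183)), (162, np.int64(181)), (166, np.int64(182)), (170, np.int64(181)), (174, np.int64(165)), (178, np.int64(141)), (182, np.int64(97)), (186, np.int64(81)), (190, np.int64(82)), (194, np.int64(159)), (198, np.int64(203)), (202, np.int64(197)), (206, np.int64(195)), (210, np.int64(194)), (214, np
[... 466 characters left out ...]
), (320, 183), (322, 181), (324, 178)]
170 [(290, 90), (292, 90), (294, 91), (296, 91), (298, 91), (300, 90), (302, 88), (304, 88), (306, 167), (308, 204), (310, 205), (312, 211), (314, 208), (316, 205), (318, 178), (320, 172), (322, 172), (324, 176)]
180 [(290, 90), (292, 91), (294, 91), (296, 91), (298, 93), (300, 93), (302, 94), (304, 92), (306, 155), (308, 214), (310, 215), (312, 211), (314, 210), (316, 210), (318, 182), (320, 174), (322, 179), (324, 185)]
[(92, 193), (94, 193), (96, 193), (98, 193), (100, 204), (102, 208), (104, 208), (106, 207), (108, 213), (110, 215), (174, 209), (176, 209), (178, 209), (180, 215), (182, 160), (184, 88), (186, 103), (188, 172), (190, 181), (192, 182)]
```

View pics/z.png

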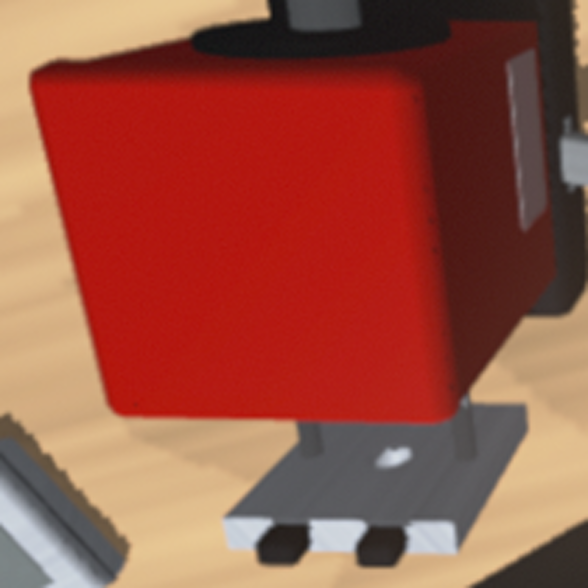

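The close-up shows the rods meeting the plate at about (131,282.5) and (186,283.6), with light through the hole at (160,283). The plate's top corners are near (100.4,305), (182.5,306), (101.8,315.7) and (183.2,317).

```bash
python3 - <<'E'
from h import *
import pickle
c=pickle.load(open("w1.pkl","rb"));T=c["T"]
def P(u,v,z):return onz(c,(u,v),z,T)
pl=[P(100.4,305,.11),P(182.5,306,.11),P(101.8,315.9,.11),P(183.2,317.2,.11)]
for p in pl:print(p.round(4))
print("width",np.linalg.norm(pl[0]-pl[1]),np.linalg.norm(pl[2]-pl[3]),"thick",np.linalg.norm(pl[0]-pl[2]))
r1,r2=P(131.4,282.5,.078),P(186.,283.6,.078);h=P(160.4,283.2,.078)
print("rods",r1,r2,np.linalg.norm(r1-r2),"hole",h,(r1+r2)/2)
red=np.array([P(*p,.128) for p in [(31,149),(61,268.5),(182,270),(167,147)]])
print(red.round(4),np.linalg.norm(np.roll(red,-1,0)-red,axis=1))
print("pad",P(306,191,.066))
# least-squares of sharpener pose from points
loc=np.array([[-70,31],[-70,-31],[-80,31],[-80,-31],[-70,23],[-70,-23]])/1e3
w=np.array(pl+[r1,r2])[:,:2]
def fit(l,w):
    lc,wc=l.mean(0),w.mean(0);H=(l-lc).T@(w-wc);a=np.arctan2(H[0,1]-H[1,0],H[0,0]+H[1,1])
    Rm=np.array([[np.cos(a),-np.sin(a)],[np.sin(a),np.cos(a)]]);o=wc-Rm@lc
    return np.degrees(a),o,((l@Rm.T+o-w)*1e3).round(1)
print(fit(loc,w))
l2=np.vstack([loc,[[.052,.042],[-.030,.042],[-.030,-.042],[.052,-.042]]]);w2=np.vstack([w,red[:,:2]])
print(fit(l2,w2)); print(fit(l2[6:],w2[6:]))
E
```

```text
[0.5936 0.1987 0.11  ]
[0.5763 0.1398 0.11  ]
[0.5845 0.2022 0.11  ]
[0.567  0.1432 0.11  ]
width 0.06136100356984677 0.06154527660852017 thick 0.009707494945896115
rods [0.59101809 0.1924213  0.078     ] [0.57777603 0.14889127 0.078     ] 0.0454996124256146 hole [0.58388298 0.16931714 0.078     ] [0.58439706 0.17065629 0.078     ]
[[0.7108 0.172  0.128 ]
 [0.6349 0.1944 0.128 ]
 [0.6123 0.1176 0.128 ]
 [0.6897 0.0943 0.128 ]] [0.07908738 0.08000806 0.08082976 0.08051691]
pad [0.62426908 0.03170744 0.066     ]
(np.float64(-16.55371314478763), array([0.6519927 , 0.14998475]), array([[ 0.2,  0.9],
       [-0.3,  0.4],
       [-0.4,  0.3],
       [-0.5, -0.2],
       [ 0.4, -0.4],
       [ 0.6, -1. ]]))
(np.float64(-17.192854237216427), array([0.6516234 , 0.14864232]), array([[ 0.4,  0.2],
       [-0.7, -0.1],
       [-0.2, -0.3],
       [-1. , -0.6],
       [ 0.5, -1.1],
       [ 0.2, -1.5],
       [ 2.9,  1.4],
       [ 0.5,  3.3],
       [-1.8, -0.2],
       [-0.8, -1.1]]))
(np.float64(-16.18171012646195), array([0.65136986, 0.14761697]), array([[ 2.2,  1.5],
       [-0.6,  2. ],
       [-1.5, -2. ],
       [-0.1, -1.5]]))
```

{"fn": "send_rows", "kwargs": {"plan": [[[-0.012,0.22,-0.035],[0,0,0]],[[0,0.22,0],[0,0,0]],[[0,0.22,0],[0,0,0]],[[0,0.22,0],[0,0,0]],[[0,0.04,0],[0,0,0]],[[0,0.04,0],[0,0,0]],[[0,0.04,0],[0,0,0]],[[0,0.04,0],[0,0,0]],[[0,0.04,0],[0,0,0]],[[0,0.04,0],[0,0,0]],[[0,0.04,0],[0,0,0]],[[0,0.04,0],[0,0,0]]]}}

```text
time: 3.9
eef_pos: [0.6235, 0.0258, 0.0554]
tcp_rot: [0.097, 0.7, -0.7, -0.097]
contact_force: [-0.6, -1.6, 1.2]
opening: 0.001
```

{"fn": "send_rows", "kwargs": {"plan": [[[0,0.03,0],[0,0,0]],[[0,0.03,0],[0,0,0]],[[0,0.03,0],[0,0,0]],[[0,0.03,0],[0,0,0]],[[0,0,0],[0,0,0]]]}}

```text
time: 4.4
eef_pos: [0.6226, 0.0261, 0.0403]
tcp_rot: [0.096, 0.7, -0.7, -0.098]
contact_force: [-0.9, -0.8, -0.3]
opening: -0.002
```

{"fn": "send_rows", "kwargs": {"plan": [[[0,-0.1,0],[0,0,0]],[[0,-0.3,0],[0,0,0]],[[0,-0.3,0],[0,0,0]],[[0,-0.3,0],[0,0,0]],[[0,-0.3,-0.35],[0,0,0]],[[0.2,-0.3,-0.3],[0,0,0]],[[0.2,0,-0.3],[0,0,0]],[[0.2,0,-0.3],[0,0,0]],[[0,0,0],[0,0,0]]]}}

```text
time: 5.3
eef_pos: [0.5939, 0.1858, 0.2281]
tcp_rot: [0.096, 0.701, -0.7, -0.095]
contact_force: [-1.0, -0.2, 0.1]
opening: -0.003
```

```bash
python3 shot.py w2; python3 - <<'E'
from h import *
import pickle
c=pickle.load(open("w2.pkl","rb"))
O=np.array([.6517,.149]);a=np.radians(-16.6);Rm=np.array([[np.cos(a),-np.sin(a)],[np.sin(a),np.cos(a)]])
S=lambda p:np.r_[O+Rm@np.array(p[:2])/1e3,p[2]/1e3]
for p in [(8,-133,24),(8,-123,69),(-80,31,110),(-80,-31,110),(-70,31,110),(-70,-31,110),(-70,0,78),(-30,42,128),(-30,-42,128)]:print(p,proj(c,S(p),c["T"]).round(1))
E
```

```text
5.3 [0.59386101 0.18582157 0.22808202] [-1.03423457 -0.19027428  0.1283995 ] -0.0029727833041876877
(8, -133, 24) [[485.   96.1]]
(8, -123, 69) [[498.   97.7]]
(-80, 31, 110) [[302.6 215.5]]
(-80, -31, 110) [[384. 217.]]
(-70, 31, 110) [[302.6 203.1]]
(-70, -31, 110) [[385.  204.6]]
(-70, 0, 78) [[341.3 191.3]]
(-30, 42, 128) [[285.1 154.9]]
(-30, -42, 128) [[411.  157.4]]
```

View pics/w2.png

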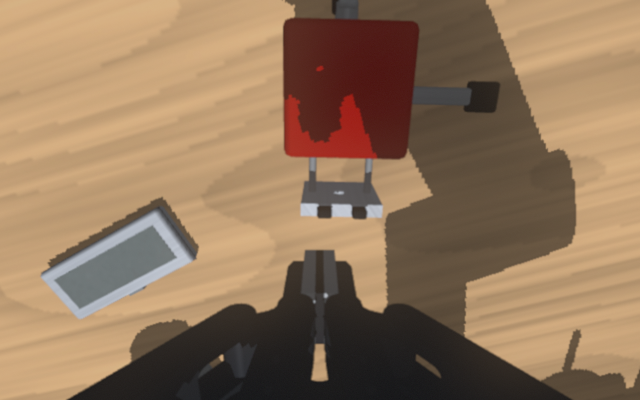

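The pad centre is now at (482,96). The predictions were (485,96) for down and (498,98) for raised, so the lever is down and staying there. Next I'll refine the plate pose from this nearer view.

```bash
python3 - <<'E'
from h import *
import pickle
c=pickle.load(open("w2.pkl","rb"));T=c["T"];g=cv2.cvtColor(c["img"],cv2.COLOR_BGR2GRAY).astype(float)
for y in (208,211,214):print(y,[(x,int(g[y,x])) for x in list(range(296,306))+list(range(377,389))])
for x in (308,340,375):print(x,[(y,int(g[y,x])) for y in range(199,221)])
for y in (170,178,186):print("rods",y,[(x,int(g[y,x])) for x in list(range(306,320))+list(range(362,376))])
b=g[186:199,325:355];print("hole",[(int(x)+325,int(y)+186,int(b[y,x])) for y,x in zip(*np.where(b>130))])
E
```

```text
208 [(296, 160), (297, 160), (298, 160), (299, 163), (300, 178), (301, 195), (302, 200), (303, 200), (304, 197), (305, 197), (377, 191), (378, 192), (379, 196), (380, 198), (381, 195), (382, 182), (383, 166), (384, 162), (385, 163), (386, 163), (387, 163), (388, 162)]
211 [(296, 164), (297, 165), (298, 164), (299, 168), (300, 180), (301, 195), (302, 198), (303, 199), (304, 200), (305, 200), (377, 192), (378, 191), (379, 191), (380, 193), (381, 192), (382, 181), (383, 168), (384, 164), (385, 165), (386, 165), (387, 165), (388, 165)]
214 [(296, 165), (297, 166), (298, 166), (299, 169), (300, 183), (301, 199), (302, 201), (303, 198), (304, 197), (305, 198), (377, 192), (378, 193), (379, 192), (380, 191), (381, 183), (382, 172), (383, 164), (384, 162), (385, 163), (386, 159), (387, 140), (388, 105)]
308 [(199, 89), (200, 88), (201, 88), (202, 101), (203, 149), (204, 195), (205, 205), (206, 205), (207, 206), (208, 204), (209, 202), (210, 200), (211, 198), (212, 196), (213, 198), (214, 198), (215, 192), (216, 179), (217, 173), (218, 173), (219, 174), (220, 175)]
340 [(199, 88), (200, 89), 
[... 1200 characters left out ...]
), (307, 86), (308, 83), (309, 80), (310, 79), (311, 81), (312, 80), (313, 79), (314, 79), (315, 80), (316, 84), (317, 86), (318, 86), (319, 86), (362, 84), (363, 80), (364, 76), (365, 77), (366, 78), (367, 78), (368, 77), (369, 78), (370, 78), (371, 85), (372, 102), (373, 129), (374, 149), (375, 153)]
hole [(339, 191, 140), (340, 191, 142), (341, 191, 137), (342, 191, 131), (335, 192, 148), (336, 192, 150), (337, 192, 142), (338, 192, 158), (339, 192, 178), (340, 192, 178), (341, 192, 171), (342, 192, 161), (343, 192, 138), (335, 193, 137), (336, 193, 146), (337, 193, 152), (338, 193, 163), (339, 193, 173), (340, 193, 170), (341, 193, 163), (342, 193, 153), (343, 193, 131), (339, 194, 131)]
```

```bash
python3 - <<'E'
from h import *
import pickle
c=pickle.load(open("w2.pkl","rb"));T=c["T"]
P=lambda u,v,z:onz(c,(u,v),z,T)[:2]
i1,i2=P(308,203,.11),P(375,204.7,.11); d=i1-i2; print("yaw inner edge",np.degrees(np.arctan2(-d[0],d[1])))
o1,o2=P(308,215.8,.11),P(375,217.4,.11);d=o1-o2; print("yaw outer",np.degrees(np.arctan2(-d[0],d[1])))
L,Rr=P(300.2,210,.11),P(382.3,211,.11);print("width",np.linalg.norm(L-Rr))
ra,rb=P(312.1,178,.078),P(367.6,178,.078);print("rodsep",np.linalg.norm(ra-rb))
for a in (-15.8,-16.6,-17.2):
    t=np.radians(a);Rm=np.array([[np.cos(t),-np.sin(t)],[np.sin(t),np.cos(t)]])
    f=lambda p:Rm.T@p
    print(a,"plate centre loc",f((L+Rr)/2),"rods",f((ra+rb)/2),"inner x",f((i1+i2)/2)[0]+.07,"outer",f((o1+o2)/2)[0]+.08, "prev O",f(np.array([.6517,.149])), "hole",f(P(339.5,192.3,.078)))
E
```

```text
yaw inner edge -17.013447007796476
yaw outer -16.942861608669997
width 0.06218279386845535
rodsep 0.04603563986121146
-15.8 plate centre loc [0.51116996 0.32360225] rods [0.52804488 0.32331148] inner x 0.5865021114012847 outer 0.5862207867714051 prev O [0.58650771 0.32081552] hole [0.51562105 0.32331113]
-16.6 plate centre loc [0.50660194 0.33070775] rods [0.52347928 0.33065262] inner x 0.5819343584933183 outer 0.5816576997093118 prev O [0.58197126 0.32897317] hole [0.51105666 0.33047881]
-17.2 plate centre loc [0.50311106 0.33599465] rods [0.51998805 0.33611626] inner x 0.5784429989126003 outer 0.5781711543447688 prev O [0.57849441 0.33504941] hole [0.50756794 0.33581236]
```

```bash
python3 -c "
from h import *
delta([.5248,-.2959,.2],10.1)"
```

```text
shift units [-0.5103  0.2277  4.0066] rows>= 9.708230150120942 turn (array([ 0.0001, -0.0713, -0.0003]), np.float64(2.986366547491308))
```

{"fn": "send_rows", "kwargs": {"plan": [[[-0.046,0,0.364],[0,0,0]],[[-0.046,0,0.364],[0,0,0]],[[-0.046,0,0.364],[0,0,0]],[[-0.046,0,0.364],[0,0,0]],[[-0.046,0,0.364],[0,0,0]],[[-0.046,0,0.364],[0,0,0]],[[-0.046,0,0.364],[0,0,0]],[[-0.046,0,0.364],[0,0,0]],[[-0.046,0.05,0.364],[0,0,0]],[[-0.046,0.08,0.364],[0,0,0]],[[-0.046,0.09,0.364],[0,0,0]]], "gripper": 0.4}}

```text
time: 6.45
eef_pos: [0.5223, -0.3008, 0.2007]
tcp_rot: [-0.098, -0.7, 0.701, 0.097]
contact_force: [0.1, -0.0, -0.9]
opening: 0.595
```

{"fn": "send_rows", "kwargs": {"plan": [[[0,0,0],[0,-0.018,0]],[[0,0,0],[0,-0.018,0]],[[0,0,0],[0,-0.018,0]],[[0,0,0],[0,-0.0173,0]],[[0,0,0],[0,0,0]]]}}

```text
time: 6.95
eef_pos: [0.5226, -0.2989, 0.2003]
tcp_rot: [0.06, -0.704, 0.705, -0.06]
contact_force: [0.0, -0.2, 0.5]
opening: 0.598
```

```bash
python3 shot.py w3; python3 -c "
from h import *
import pickle
c=pickle.load(open('w3.pkl','rb'))
delta([.5248,-.2959,.2],10.1)
print(proj(c,[[.634,-.2766,.038],[.459,-.3077,.038],[.5465,-.292,.038]],c['T']))"
```

```text
6.95 [ 0.52258127 -0.29886621  0.20027462] [ 0.00660222 -0.19474605  0.53424013] 0.597833021056895
shift units [-0.0213  0.0015 -0.0194] rows>= 0.06920990094633947 turn (array([-0.0001, -0.0012, -0.    ]), np.float64(0.04998523500858144))
[[314.1462498   39.37712902]
 [316.08190094 248.50661466]
 [315.02457032 153.67900429]]
```

View pics/w3.png

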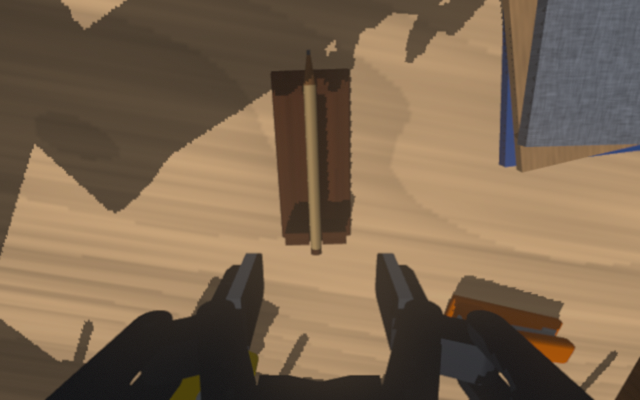

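The pencil's tip is at (308.5,50) and its rear end at (316.5,253). The jaw gap is centred near column 320.

```bash
python3 -c "
from h import *
import pickle
c=pickle.load(open('w3.pkl','rb'));T=c['T']
g=cv2.cvtColor(c['img'],cv2.COLOR_BGR2GRAY)
for y in (110,190):print(y,[(x,int(g[y,x])) for x in range(298,328)])
a,b=onz(c,(308.5,49.5),.038,T),onz(c,(316.5,253),.038,T)
d=(a-b)/np.linalg.norm(a-b);print(a,b,np.linalg.norm(a-b));yaw=np.degrees(np.arctan2(d[1],d[0]))
q1,q2=onz(c,(310.5,110),.038,T),onz(c,(314,190),.038,T);e=q1-q2;print(yaw,np.degrees(np.arctan2(e[1],e[0])))
m=(a+b)/2;gp=m-.022*d;print('mid',m,'grasp',gp)
delta([gp[0],gp[1],.033],yaw)
u1,u2=onz(c,(312,70),.041,T),onz(c,(316,237),.041,T);print(np.linalg.norm(u1-u2))
"
```

```text
110 [(298, 58), (299, 58), (300, 59), (301, 59), (302, 58), (303, 62), (304, 84), (305, 112), (306, 125), (307, 132), (308, 133), (309, 131), (310, 125), (311, 118), (312, 111), (313, 104), (314, 95), (315, 82), (316, 64), (317, 48), (318, 41), (319, 41), (320, 42), (321, 43), (322, 41), (323, 41), (324, 43), (325, 43), (326, 50), (327, 58)]
190 [(298, 62), (299, 61), (300, 62), (301, 61), (302, 62), (303, 63), (304, 62), (305, 62), (306, 63), (307, 71), (308, 95), (309, 118), (310, 131), (311, 135), (312, 135), (313, 129), (314, 121), (315, 113), (316, 105), (317, 95), (318, 82), (319, 64), (320, 48), (321, 46), (322, 47), (323, 46), (324, 46), (325, 47), (326, 47), (327, 46)]
[ 0.62614502 -0.27348207  0.038     ] [ 0.45449097 -0.30885724  0.038     ] 0.17526127587203086
11.644722443246534 11.886750431819928
mid [ 0.540318   -0.29116966  0.038     ] grasp [ 0.5187708  -0.29561019  0.038     ]
shift units [ 0.0281  1.3932 -0.031 ] rows>= 3.344820326491287 turn (array([-0.0001, -0.0055, -0.    ]), np.float64(0.22968938558047014))
0.14241074630954914
```

{"fn": "send_rows", "kwargs": {"plan": [[[0.028,0.2,-0.028],[0,-0.0055,0]],[[0,0.35,0],[0,0,0]],[[0,0.35,0],[0,0,0]],[[0,0.3,0],[0,0,0]],[[0,0.1,0],[0,0,0]],[[0,0.093,0],[0,0,0]],[[0,0,0],[0,0,0]]]}}

```text
time: 7.7
eef_pos: [0.5192, -0.2951, 0.0324]
tcp_rot: [-0.073, 0.703, -0.703, 0.073]
contact_force: [-0.7, -0.1, 0.3]
opening: 0.601
```

{"fn": "send_rows", "kwargs": {"plan": [[[0,0,0],[0,0,0]],[[0,0,0],[0,0,0]],[[0,0,0],[0,0,0]],[[0,0,0],[0,0,0]],[[0,0,0],[0,0,0]],[[0,0,0],[0,0,0]],[[0,0,0],[0,0,0]]], "gripper": 1, "grip_force": 40}}

```text
time: 8.4
eef_pos: [0.5202, -0.2954, 0.0343]
tcp_rot: [0.072, -0.703, 0.704, -0.074]
contact_force: [-0.7, 0.6, 5.9]
opening: 0.098
```

{"fn": "send_rows", "kwargs": {"plan": [[[0,-0.08,0],[0,0,0]],[[0,-0.1,0],[0,0,0]],[[0,-0.2,0],[0,0,0]],[[0,-0.3,0],[0,0,0]],[[0,-0.3,0],[0,0,0]],[[0,-0.3,0],[0,0,0]],[[0,0,0],[0,0,0]]]}}

```text
time: 9.1
eef_pos: [0.5221, -0.2971, 0.1941]
tcp_rot: [0.07, -0.7, 0.707, -0.076]
contact_force: [0.7, -1.3, -0.3]
opening: 0.099
```

```bash
python3 shot.py w4; python3 - <<'E'
from h import *
import pickle
c=pickle.load(open('w4.pkl','rb'));
print(proj(c,[[-.1095,-.005,0],[-.08,-.005,0],[-.04,-.005,0],[0,.014,0]],c['mount']))
s=read_camera("side");t=read_camera("top");cv2.imwrite("pics/s4.png",s["img"]);cv2.imwrite("pics/t4.png",t["img"])
T=tcpT(get_state());P=[(T@[x,-.005,0,1])[:3] for x in(-.1095,.0655)]
a=proj(s,P);b=proj(t,P);print(a,b)
def crop(i,p,w=100,h=70,k=4):
    x,y=int(max(p[0]-w/2,0)),int(p[1]-h/2);print("o",x,y);return cv2.resize(i[y:y+h,x:x+w],None,fx=k,fy=k,interpolation=cv2.INTER_CUBIC)
w=c["img"][0:300,120:520]
cv2.imwrite("pics/c4.png",np.hstack([w,np.vstack([crop(s["img"],a.mean(0))[:150*2],])[:300-20] if 0 else cv2.resize(crop(s["img"],a.mean(0)),(400,280))[:280]]) if 0 else np.vstack([np.hstack([cv2.resize(crop(s["img"],a.mean(0)),(400,280)),cv2.resize(crop(t["img"],b.mean(0)),(400,280))]),np.hstack([w,np.zeros_like(w)])]))
E
```

```text
9.1 [ 0.5220923  -0.29706983  0.19410682] [ 0.70765548 -1.25787053 -0.34455385] 0.09927174752988815
[[317.59582394 -10.77391252]
 [317.74346532  87.70514709]
 [317.91537839 199.67333858]
 [318.12872658 268.39508527]]
[[384.3914196  211.00627246]
 [331.33869451 225.71933704]] [[412.08228348 133.90918679]
 [427.50297807 200.38801494]]
o 307 183
o 369 132
```

View pics/c4.png

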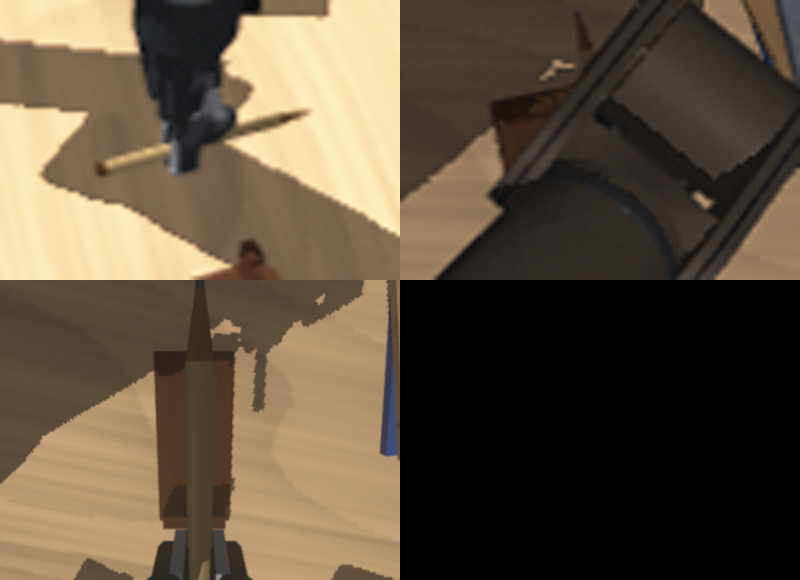

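The wrist crop shows the pencil held straight: axis at column ~320, tip at row ~0, stand undisturbed. In the side crop the ends are at about (383.3,210.8) and (332,225), within about 1 px of prediction.

```bash
python3 - <<'E'
from h import *
import pickle
for i in range(3):
    s=get_state();T=tcpT(s);print(T[:3,:3].round(4).tolist(),s["eef_pos"])
    read_camera("wrist")
c=pickle.load(open('w4.pkl','rb'));g=cv2.cvtColor(c['img'],cv2.COLOR_BGR2GRAY).astype(int)
for y in (1,4,8,12,40,90,130,170):
    e=np.abs(np.diff(g[y,295:345]));i=np.argsort(e)[-4:];print(y,sorted((i+295).tolist()), g[y,302:338].tolist() if y<14 else '')
yaw=-16.8;t=np.radians(yaw);d=np.array([np.cos(t),np.sin(t)])
pc=np.array([.5800+.0002,.1719+.0008]);mouth=pc-.005*d
print("mouth",mouth)
tip=mouth-.025*d; tcp=tip-.108*d;print("pre TCP",tcp);delta([tcp[0],tcp[1],.1941],yaw)
E
```

```text
[[-0.9787, -0.0002, 0.2054], [-0.2054, 0.0002, -0.9787], [0.0002, -1.0, -0.0002]] [ 0.51887543 -0.29455978  0.18609217]
[[-0.9787, -0.0019, 0.2054], [-0.2055, 0.0015, -0.9787], [0.0015, -1.0, -0.0018]] [ 0.51844595 -0.29420724  0.18492184]
[[-0.9787, -0.0026, 0.2054], [-0.2054, 0.0021, -0.9787], [0.0022, -1.0, -0.0026]] [ 0.51827624 -0.29411383  0.18433138]
1 [314, 315, 323, 324] [74, 75, 74, 74, 74, 74, 74, 74, 74, 74, 74, 73, 70, 59, 44, 41, 42, 43, 44, 43, 41, 44, 56, 69, 72, 72, 72, 71, 72, 72, 72, 71, 71, 71, 71, 71]
4 [314, 315, 323, 324] [76, 76, 75, 75, 75, 76, 76, 75, 74, 74, 74, 75, 71, 59, 47, 41, 43, 44, 44, 43, 41, 45, 58, 71, 74, 74, 74, 73, 73, 72, 73, 73, 73, 73, 72, 72]
8 [314, 315, 323, 324] [77, 77, 78, 77, 78, 76, 77, 76, 77, 77, 77, 76, 69, 56, 47, 45, 47, 46, 47, 46, 46, 47, 55, 66, 73, 74, 74, 74, 74, 74, 74, 73, 74, 74, 74, 75]
12 [313, 314, 324, 325] [77, 78, 78, 77, 78, 77, 78, 78, 76, 78, 78, 75, 66, 53, 46, 48, 48, 48, 48, 47, 47, 47, 51, 63, 74, 77, 76, 76, 76, 76, 76, 75, 75, 75, 76, 75]
40 [310, 328, 342, 343] 
90 [299, 300, 301, 304] 
130 [297, 305, 306, 319] 
170 [306, 309, 325, 341] 
mouth [0.5754134  0.17414516]
pre TCP [0.44808991 0.21258639]
shift units [-0.2946 -0.0715 -4.2527] rows>= 10.231543348755961 turn (array([0.0003, 0.0796, 0.0005]), np.float64(3.33583013989463))
```

```bash
python3 - <<'E'
from h import *
t=read_camera("top")
for n,u,z in [("tiffin",(148,239),.07),("case R-end",(187,172),.018),("case",(158,176),.018),("yellow",(388,278),.1)]:print(n,onz(t,u,z).round(3))
s=get_state();print(s["eef_pos"],s["contact_force"],s["time"])
delta([.4481,.2124,.16],-16.8)
E
```

```text
tiffin [0.359 0.435 0.07 ]
case R-end [0.555 0.347 0.018]
case [0.543 0.431 0.018]
yellow [ 0.258 -0.218  0.1  ]
[ 0.51839096 -0.2942009   0.18422664] [-1.08583685 -0.60084968 -0.24344318] 9.45
shift units [-0.2944  0.2126 -4.2514] rows>= 10.239732064220952 turn (array([0.0003, 0.0796, 0.0004]), np.float64(3.335923296005789))
```

{"fn": "send_rows", "kwargs": {"plan": [[[-0.021,0,-0.15],[0,0,0]],[[-0.021,0,-0.32],[0,0,0]],[[-0.021,0,-0.32],[0,0,0]],[[-0.021,0,-0.32],[0,0,0]],[[-0.021,0,-0.32],[0,0,0]],[[-0.021,0,-0.32],[0,0,0]],[[-0.021,0,-0.32],[0,0,0]],[[-0.021,0,-0.32],[0,0,0]],[[-0.021,0,-0.32],[0,0,0]],[[-0.021,0,-0.32],[0,0,0]],[[-0.021,0,-0.32],[0,0,0]],[[-0.021,0,-0.32],[0,0,0]]]}}

```text
time: 10.65
eef_pos: [0.4568, 0.1445, 0.1856]
tcp_rot: [-0.074, 0.703, -0.703, 0.073]
contact_force: [0.6, 0.3, 0.1]
opening: 0.099
```

{"fn": "send_rows", "kwargs": {"plan": [[[-0.021,0,-0.32],[0,0,0]],[[-0.021,0,-0.25],[0,0,0]],[[0,0,0],[0,0.012,0]],[[0,0,0],[0,0.016,0]],[[0,0,0],[0,0.016,0]],[[0,0,0],[0,0.016,0]],[[0,0,0],[0,0.012,0]],[[0,0,0],[0,0.0076,0]],[[0,0,0],[0,0,0]],[[0,0,0],[0,0,0]],[[0,0,0],[0,0,0]],[[0,0,0],[0,0,0]]]}}

```text
time: 11.85
eef_pos: [0.449, 0.2105, 0.186]
tcp_rot: [-0.103, -0.7, 0.7, 0.103]
contact_force: [0.9, -1.1, -0.0]
opening: 0.1
```

```bash
python3 shot.py w5;python3 - <<'E'
from h import *
delta([.4481,.2124,.0737],-16.8)
E
```

```text
11.85 [0.44902632 0.21047193 0.18599738] [ 0.94605017 -1.06729577 -0.03121497] 0.10038863177543692
shift units [ 0.0127  0.9364 -0.0135] rows>= 2.2476143287004877 turn (array([-0.,  0.,  0.]), np.float64(0.002023082118773769))
```

View pics/w5.png

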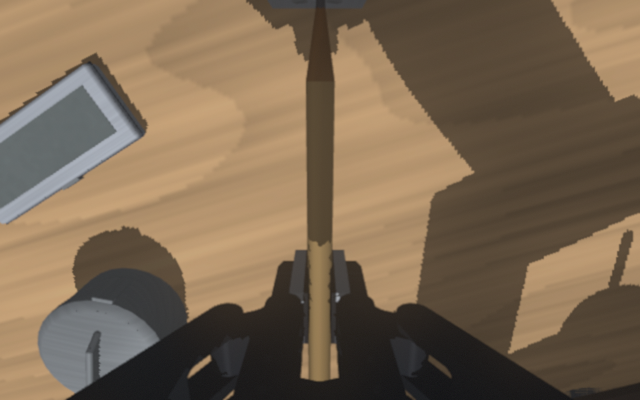

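The plate's upper edge shows at the top of the frame, columns ~270–366, rows 0–6. The pencil axis is at column ~319.5. The tiffin and case are clear of the path.

```bash
python3 - <<'E'
from h import *
import pickle
c=pickle.load(open('w5.pkl','rb'));g=cv2.cvtColor(c['img'],cv2.COLOR_BGR2GRAY).astype(int)
for y in (0,2,4,6,8): print(y,"L",g[y,258:284].tolist(),"R",g[y,352:378].tolist())
for y in (30,60,110,150,200): print(y,g[y,300:340].tolist())
O=np.array([.5802,.1727]);a=np.radians(-16.8);d=np.array([np.cos(a),np.sin(a)]);n=np.array([-d[1],d[0]])
for z in (.11,.078,.046):print(z,[proj(c,np.r_[O-.005*d+s*.031*n,z],c["T"])[0].round(1) for s in(1,-1)])
E
```

```text
0 L [67, 68, 68, 68, 68, 68, 68, 69, 69, 68, 70, 69, 69, 69, 69, 69, 69, 69, 68, 69, 69, 67, 68, 68, 68, 68] R [67, 67, 68, 68, 68, 68, 68, 67, 66, 67, 67, 67, 68, 68, 66, 66, 66, 66, 66, 66, 67, 67, 68, 68, 67, 68]
2 L [68, 69, 68, 69, 68, 69, 68, 69, 69, 70, 69, 70, 69, 70, 68, 68, 69, 68, 70, 69, 69, 69, 68, 69, 69, 68] R [67, 68, 68, 68, 68, 69, 68, 67, 67, 68, 68, 68, 68, 68, 67, 67, 66, 67, 67, 67, 68, 68, 69, 69, 69, 69]
4 L [68, 69, 69, 70, 69, 69, 69, 69, 69, 70, 70, 70, 70, 69, 68, 69, 69, 68, 69, 68, 69, 69, 68, 68, 68, 69] R [69, 68, 68, 68, 69, 68, 68, 68, 68, 68, 68, 69, 68, 68, 68, 68, 68, 68, 68, 69, 69, 70, 69, 69, 70, 70]
6 L [69, 70, 70, 69, 69, 69, 69, 70, 69, 70, 70, 70, 71, 70, 69, 69, 69, 69, 69, 69, 68, 69, 68, 70, 70, 69] R [69, 69, 68, 69, 67, 69, 67, 68, 68, 69, 69, 69, 69, 69, 69, 69, 69, 70, 70, 70, 70, 69, 69, 69, 70, 69]
8 L [69, 70, 69, 70, 70, 70, 70, 71, 71, 70, 71, 71, 70, 71, 71, 71, 71, 71, 71, 71, 71, 70, 70, 72, 70, 71] R [68, 69, 68, 69, 68, 68, 68, 68, 70, 69, 70, 69, 69, 70, 69, 70, 70, 68, 69, 69, 69, 69, 69, 69, 69, 69]
30 [75, 74, 74, 74, 
[... 316 characters left out ...]
9, 160]
110 [153, 154, 154, 154, 152, 135, 96, 73, 72, 73, 74, 75, 75, 75, 76, 75, 76, 74, 74, 74, 73, 73, 72, 72, 71, 71, 72, 71, 71, 70, 70, 70, 70, 86, 120, 149, 156, 155, 155, 155]
150 [158, 158, 157, 157, 157, 147, 118, 83, 71, 73, 74, 76, 76, 76, 76, 76, 76, 75, 74, 75, 73, 73, 72, 72, 72, 72, 72, 72, 72, 71, 71, 71, 76, 101, 133, 149, 151, 151, 151, 151]
200 [151, 151, 151, 152, 151, 150, 132, 95, 74, 74, 74, 75, 76, 76, 77, 76, 76, 75, 75, 74, 73, 73, 73, 73, 72, 72, 72, 72, 71, 71, 70, 75, 99, 134, 156, 160, 160, 160, 160, 161]
0.11 [array([255.2, -17.9]), array([375.2, -17.8])]
0.078 [array([264.4,  -3.2]), array([367. ,  -3.2])]
0.046 [array([271.3,   7.7]), array([360.9,   7.8])]
```

```bash
python3 - <<'E'
from h import *
import pickle
c=pickle.load(open('w5.pkl','rb'));im=c["img"].astype(int);q=im[...,2]-im[...,0]
for y in (0,3,6,9):
    print(y,"L",q[y,262:280].tolist(),"R",q[y,354:374].tolist())
print([ (y,int(q[y,295])) for y in range(0,14)],[ (y,int(q[y,345])) for y in range(0,14)])
E
```

```text
0 L [29, 28, 29, 28, 27, 16, 2, -1, -1, -2, -1, -1, -2, -2, -2, 0, -2, -1] R [-2, -2, -3, -2, -3, -3, -2, -2, -2, -2, -1, 2, 13, 23, 27, 27, 28, 27, 27, 27]
3 L [28, 28, 30, 30, 29, 29, 25, 14, 2, -2, -2, -1, -1, -2, 0, -1, -1, -1] R [-2, -3, -2, -2, -2, -1, -2, -2, -2, 2, 10, 21, 27, 28, 28, 28, 27, 28, 29, 28]
6 L [30, 30, 29, 29, 29, 29, 29, 29, 25, 14, 1, -1, -2, -2, -2, -2, -1, -1] R [-2, -2, -2, 0, -2, -1, -1, -1, 5, 18, 26, 29, 29, 29, 29, 28, 28, 28, 28, 29]
9 L [29, 29, 29, 30, 30, 29, 29, 30, 30, 30, 28, 27, 28, 27, 28, 28, 29, 28] R [26, 26, 25, 26, 26, 26, 26, 27, 27, 29, 29, 29, 28, 29, 28, 29, 29, 29, 29, 28]
[(0, -1), (1, 0), (2, 1), (3, 0), (4, -1), (5, -1), (6, -1), (7, 3), (8, 16), (9, 29), (10, 32), (11, 31), (12, 30), (13, 30)] [(0, -2), (1, -2), (2, -2), (3, -3), (4, -3), (5, -2), (6, -2), (7, 2), (8, 13), (9, 24), (10, 29), (11, 28), (12, 28), (13, 28)]
```

{"fn": "send_rows", "kwargs": {"plan": [[[0.0127,0.2,-0.0125],[0,0,0]],[[0,0.3,0],[0,0,0]],[[0,0.2,0],[0,0,0]],[[0,0.15,0],[0,0,0]],[[0,0.086,0],[0,0,0]],[[0,0,0],[0,0,0]],[[0,0,0],[0,0,0]],[[0,0,0],[0,0,0]]]}}

```text
time: 12.7
eef_pos: [0.4493, 0.2125, 0.0752]
tcp_rot: [0.104, 0.7, -0.699, -0.102]
contact_force: [1.1, -0.4, -0.3]
opening: 0.1
```

```bash
python3 - <<'E'
from h import *
delta([.4481,.2124,.0737],-16.8)
st=get_state();print(st["eef_pos"],st["contact_force"],st["wrist_torque"])
T=tcpT(st)
s=read_camera("side");t=read_camera("top")
tip=(T@[-.108,-.0043,0,1])[:3]
for c in(s,t):print(proj(c,[tip,[.5754,.1741,.078]]))
p=proj(s,tip)[0].astype(int);q=proj(t,tip)[0].astype(int);k=lambda i,p:cv2.resize(i[p[1]-30:p[1]+30,p[0]-40:p[0]+40],None,fx=5,fy=5,interpolation=cv2.INTER_CUBIC)
print(p,q);cv2.imwrite("pics/c6.png",np.hstack([k(s["img"],p),k(t["img"],q)]))
E
```

```text
shift units [0.0093 0.0123 0.0037] rows>= 0.03800143804236742 turn (array([ 0.0002, -0.    , -0.0004]), np.float64(0.01777439719521072))
[0.44928785 0.21250104 0.07517975] [ 1.06244151 -0.40771906 -0.25424804] [ 0.02103198 -0.02600129  0.02968957]
[[331.81343905 161.45691437]
 [337.77894978 162.23778405]]
[[240.91341907 169.09826815]
 [243.8058986  161.11967506]]
[331 161] [240 169]
```

View pics/c6.png

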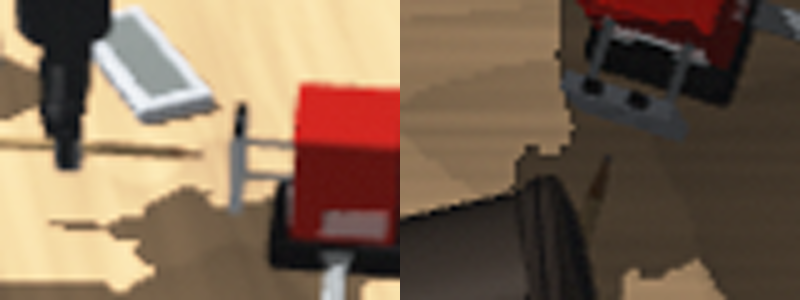

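In the side crop the tip is at (203,155), pointing midway between the two rods at the plate within about 1 mm. The top crop is consistent with this, so I'll advance slowly.

{"fn": "send_rows", "kwargs": {"plan": [[[-0.04,0.004,0],[0,0,0]],[[-0.04,0.004,0],[0,0,0]],[[-0.04,0,0],[0,0,0]],[[-0.04,0,0],[0,0,0]],[[-0.04,0,0],[0,0,0]],[[-0.04,0,0],[0,0,0]],[[-0.04,0,0],[0,0,0]],[[0,0,0],[0,0,0]],[[0,0,0],[0,0,0]]]}}

```text
time: 13.7
eef_pos: [0.4804, 0.2025, 0.0728]
tcp_rot: [-0.103, -0.699, 0.7, 0.103]
contact_force: [-0.1, -0.2, 0.1]
opening: 0.1
```

```bash
cat > st.py <<'E'
from h import *
f=[];w=[]
for i in range(4):
    s=get_state();f.append(s["contact_force"]);w.append(s["wrist_torque"]);read_camera("side")
T=tcpT(s);Rm=T[:3,:3];print("t",s["time"],"F tool",(Rm.T@np.mean(f,0)).round(2),"M tool",(Rm.T@np.mean(w,0)).round(3),"open",s["opening"])
a=np.radians(-16.8);d=np.array([np.cos(a),np.sin(a)]);n=np.array([-d[1],d[0]])
tip=(T@[-.108,-.0043,0,1])[:3];r=tip[:2]-[.5754,.1741]
print("tip rel mouth: ahead",1e3*r@d,"left",1e3*r@n,"z",1e3*tip[2],"tcpz",T[2,3],"R",Rm.round(4).tolist())
E
python3 st.py
```

```text
t 13.85 F tool [-0.16 -0.    0.14] M tool [0.002 0.03  0.003] open 0.0972210747644181
tip rel mouth: ahead 8.543056945863354 left -0.2607794515534656 z 77.03623554678265 tcpz 0.07276923105321406 R [[-0.9574, -0.0003, -0.2889], [0.2889, -0.0, -0.9574], [0.0003, -1.0, 0.0001]]
```

{"fn": "send_rows", "kwargs": {"plan": [[[-0.03,-0.004,0],[0,0,0]],[[-0.03,-0.003,0],[0,0,0]],[[-0.03,0,0],[0,0,0]],[[-0.03,0,0],[0,0,0]],[[-0.03,0,0],[0,0,0]],[[-0.03,0,0],[0,0,0]],[[0,0,0],[0,0,0]],[[0,0,0],[0,0,0]]]}}

```text
time: 14.7
eef_pos: [0.5011, 0.1962, 0.0736]
tcp_rot: [-0.103, -0.699, 0.7, 0.103]
contact_force: [-1.0, -0.3, -0.2]
opening: 0.097
```

```bash
python3 st.py
```

```text
t 14.85 F tool [ 0.34  0.18 -0.04] M tool [-0.013 -0.011 -0.007] open 0.09811210837260417
tip rel mouth: ahead 30.23012094666522 left -0.24658959318137713 z 77.92558266892605 tcpz 0.07364262059464355 R [[-0.9574, -0.0002, -0.2889], [0.2889, -0.0, -0.9574], [0.0002, -1.0, 0.0001]]
```

No contact at 30 mm in. I'll advance to just past the throat mouth (50 mm), then on.

{"fn": "send_rows", "kwargs": {"plan": [[[-0.03,0,0],[0,0,0]],[[-0.03,0,0],[0,0,0]],[[-0.03,0,0],[0,0,0]],[[-0.03,0,0],[0,0,0]],[[-0.03,0,0],[0,0,0]],[[-0.03,0,0],[0,0,0]],[[-0.03,0,0],[0,0,0]],[[0,0,0],[0,0,0]]]}}

```text
time: 15.7
eef_pos: [0.5257, 0.1888, 0.0738]
tcp_rot: [0.104, 0.7, -0.699, -0.103]
contact_force: [-0.2, 0.2, -0.1]
opening: 0.098
```

```bash
python3 st.py
```

```text
t 15.85 F tool [ 0.09 -0.34 -0.35] M tool [-0.012  0.011  0.   ] open 0.09981921587546286
tip rel mouth: ahead 55.5145392657508 left -0.29254586355917156 z 77.90068640290545 tcpz 0.07362390986597303 R [[-0.9573, -0.0002, -0.2891], [0.2891, -0.0, -0.9573], [0.0002, -1.0, 0.0001]]
```

{"fn": "send_rows", "kwargs": {"plan": [[[-0.025,0,0],[0,0,0]],[[-0.025,0,0],[0,0,0]],[[-0.025,0,0],[0,0,0]],[[-0.025,0,0],[0,0,0]],[[-0.025,0,0],[0,0,0]],[[-0.02,0,0],[0,0,0]],[[0,0,0],[0,0,0]],[[0,0,0],[0,0,0]]]}}

```text
time: 16.7
eef_pos: [0.5418, 0.1839, 0.0736]
tcp_rot: [-0.103, -0.7, 0.7, 0.103]
contact_force: [-0.1, -0.4, -0.0]
opening: 0.096
```

```bash
python3 st.py
```

```text
t 16.85 F tool [ 0.12  0.33 -0.03] M tool [-0.018 -0.005  0.008] open 0.09836509609469411
tip rel mouth: ahead 72.85014404751163 left -0.2337286579189054 z 77.91363122457425 tcpz 0.07363294071524812 R [[-0.9573, -0.0002, -0.2889], [0.2889, -0.0, -0.9573], [0.0002, -1.0, 0.0001]]
```

{"fn": "send_rows", "kwargs": {"plan": [[[-0.006,0,0],[0,0,0]],[[-0.006,0,0],[0,0,0]],[[-0.006,0,0],[0,0,0]],[[-0.006,0,0],[0,0,0]],[[-0.006,0,0],[0,0,0]],[[0,0,0],[0,0,0]]]}}

```text
time: 17.5
eef_pos: [0.5454, 0.1829, 0.0737]
tcp_rot: [0.103, 0.7, -0.7, -0.103]
contact_force: [-0.5, -0.3, -1.6]
opening: 0.1
```

{"fn": "send_rows", "kwargs": {"plan": [[[-0.006,0,0],[0,0,0]],[[0,0,0],[0,0,0]]]}}

```text
time: 17.7
eef_pos: [0.5461, 0.1827, 0.0737]
tcp_rot: [0.103, 0.7, -0.7, -0.103]
contact_force: [-0.5, 0.0, -0.6]
opening: 0.099
```

```bash
python3 st.py
```

```text
t 17.85 F tool [0.13 0.08 0.38] M tool [ 0.013  0.005 -0.003] open 0.09794265337176705
tip rel mouth: ahead 77.30461628464485 left -0.22942425619726145 z 77.98707870510269 tcpz 0.07369022238883245 R [[-0.9573, -0.0, -0.289], [0.289, 0.0, -0.9573], [0.0, -1.0, 0.0]]
```

{"fn": "send_rows", "kwargs": {"plan": [[[-0.006,0,0],[0,0,0]],[[0,0,0],[0,0,0]]]}}

```text
time: 18.1
eef_pos: [0.5463, 0.1826, 0.0735]
tcp_rot: [-0.103, -0.699, 0.7, 0.104]
contact_force: [-1.6, 0.0, -0.4]
opening: 0.1
```

{"fn": "send_rows", "kwargs": {"plan": [[[-0.005,0,0],[0,0,0]],[[0,0,0],[0,0,0]]]}}

```text
time: 18.3
eef_pos: [0.5464, 0.1825, 0.0733]
tcp_rot: [-0.103, -0.699, 0.7, 0.104]
contact_force: [-2.3, 1.5, -0.5]
opening: 0.099
```

```bash
python3 st.py
```

```text
t 18.45 F tool [ 3.25 -0.25 -0.61] M tool [-0.019 -0.029 -0.5  ] open 0.09456100582391466
tip rel mouth: ahead 77.92785745158949 left -0.3346255398462325 z 77.42719897193365 tcpz 0.07331696065336027 R [[-0.9573, -0.0018, -0.289], [0.289, 0.0001, -0.9573], [0.0018, -1.0, 0.0005]]
```

{"fn": "send_rows", "kwargs": {"plan": [[[-0.004,0,0],[0,0,0]],[[0,0,0],[0,0,0]],[[0,0,0],[0,0,0]]]}}

```text
time: 18.8
eef_pos: [0.5467, 0.1824, 0.0732]
tcp_rot: [-0.102, -0.699, 0.7, 0.104]
contact_force: [-4.7, 1.4, -0.2]
opening: 0.099
```

```bash
python3 st.py; python3 shot.py w7; python3 - <<'E'
from h import *
w=cv2.imread("pics/w7.png");s=read_camera("side")["img"];t=read_camera("top")["img"]
k=lambda i,x,y:cv2.resize(i[y:y+50,x:x+80],(400,250),interpolation=cv2.INTER_CUBIC)
cv2.imwrite("pics/c7.png",np.vstack([np.hstack([k(s,310,140),k(t,225,115)]),np.hstack([cv2.resize(w,(400,250)),k(s,320,235)])]))
E
```

```text
t 18.95 F tool [ 5.01 -0.35 -0.29] M tool [-0.027 -0.004 -0.759] open 0.09892050337311335
tip rel mouth: ahead 78.08957491779049 left -0.38679742064886363 z 77.18781145897019 tcpz 0.07317650609430562 R [[-0.9573, -0.0028, -0.2891], [0.2891, 0.0001, -0.9573], [0.0027, -1.0, 0.0007]]
19.0 [0.54663895 0.18236087 0.07318551] [-4.72851763  0.38781361  0.76303402] 0.10246275229546192
```

View pics/c7.png

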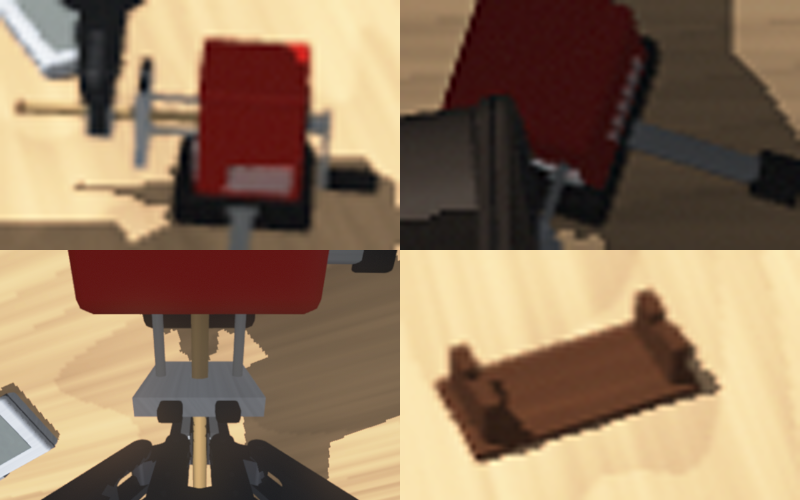

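The views show the pencil through the plate, midway between the rods and into the body. The lever is down and the stand is empty and upright. Handing in.

```bash
python3 -c "
from plant import *
print(sign_off())"
```

```text
the job is handed in; nothing more can be done
None
```

The lever is snapped down and the pencil rests point-first against the cutter. The gripper still holds it, so you can close the jaws on it. I handed the job in at about 19 s of the 61 s allowed.

- **Lever:** I pressed it at the pad. After I let go, the pad sat within 3 px of where it should be when fully down, and about 16 px from where it would be raised. The later views still show it down.
- **Pencil:** It went through the plate and the gap with no measurable side force. It stopped 77.9–78.1 mm past the front plate's outer face, against 78 mm expected. The push there rose to 5 N while the point barely moved, and I left it at that with a 40 N grip.
- **Pencil alignment:** The last view shows it midway between the guide rods and entering the body hole. The arm had sagged slightly under the push, leaving the pencil's axis about 0.8 mm low and 0.4 mm to the right. That is inside the hole's 1.5 mm clearance.
- **Other things:** The stand was left upright and nothing else was touched.
- **Disagreement:** The wrist camera read about 0.7 mm off sideways compared with the gripped pencil. I corrected for that before inserting.

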